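Hold a glued ring under the lever press at the green mark

TASK

The gold-coloured ring on the steel block has just been glued up and must set under pressure: lay it flat in the round recess of the lever press's sliding carrier, let go of it, and push the carrier fully home under the ram. Then bring the press's ball-ended lever down until the gauge pointer stands in the green, never running it into the red, and finish while still holding the lever there. The lever springs back up if let go, and the silver ring, glue tube, caliper and brush lying around must stay where they are.

Things in the scene. Friction and masses are not known exactly. Their poses are not given: they have to be found in the camera images.
- gold_ring: Gold-coloured plain finger-ring blank, 21 mm outside diameter, 9 mm high, 14 g, lying flat on the steel block. Origin: centre of its underside; z along its axis (up).
- steel_block: Polished steel bench block, 50 x 50 x 18 mm, 0.48 kg, loose on the bench. Origin: centre of its underside; its top face, which carries the ring, is 18 mm up.
- press: Grey-green lever press, fixed. Base 200 x 96 mm; head 68 mm wide, 117 to 195 mm up; tilted round gauge on the ram's top end, up to 275 mm, sinking with the ram. Origin: on the bench under the ram axis; x points from its front (open side, where the carrier comes out) to its back, y to the side where the lever sticks out, z up. The front of head and gauge is at x = -18 mm.
- recess (a point): Centre of the flat floor of the round recess in the steel carrier: 24 mm diameter, 3 mm deep, 1 mm chamfer; so the seated ring stands 6 mm proud. Floor 29 mm above the bench; carrier plate 64 x 58 mm, its top 32 mm above the bench. Frame parallel to the press's frame.
- carrier (a joint): How far the carrier is pulled out to the front, m: 0 = fully home against its stop (recess under the ram), up to 0.105. It slides along the press's x axis with about 2 N friction and stays where it is left.
- carrier_knob (a point): Centre of the top of the black upright knob of the carrier, 78 mm in front of the recess: 16 mm diameter, standing 44 mm up from the carrier's 22 mm wide tongue; its top is 70 mm above the bench (tongue top 26 mm).
- lever: Ball-ended lever. Origin: its pivot, 150 mm above the bench, 20 mm to y of the ram axis; pivot axis along the press's x. A spring holds it at its top stop, 35 degrees above horizontal; pushed down it swings up to 1.12 rad and lowers the ram 22 mm per rad. The nose meets a seated ring after about 0.59 rad; mid-green comes near 0.91 rad (17 degrees below horizontal), needing about 6 N at the ball.
- ball (a point): Centre of the black ball at the lever's end: 25 mm diameter, 105 mm from the pivot, on a 9 mm rod that comes from the pivot. At the top stop it is about 210 mm above the bench.
- nose: Brass nose of the ram, 27 mm diameter, flat face, on a 1.2 N/mm spring with 3.6 N preload. Its frame is the press's frame moved along with the nose: its flat underside lies 51 mm above that origin; at rest the face is 51 mm above the bench, 13 mm over the top of a seated ring (38 mm).
- pointer (a joint): Gauge reading, rad clockwise from zero at the left; 0.3 rad per mm of nose spring, so 6.6 rad per rad of lever once the nose bears on the ring (it stays 0 before). Green arc 1.5 to 2.7, middle 2.1 (about 12 N on the ring); red arc from 3.15 to the end, 3.6.
- bench_vice: Small blue bench vice, fixed to the bench near the carrier's outer end; an obstacle, about 133 x 130 mm and 96 mm high. Origin: about the middle of its underside.
- silver_ring: Silver-coloured ring blank, 21 mm diameter, 9 mm high, lying on the bench; bystander. Origin: centre of its underside.
- glue_tube: Small white adhesive bottle with red nozzle, 22 x 84 x 14 mm, lying on the bench; bystander. Origin: centre of its underside.
- caliper: Steel vernier caliper, 69 x 213 x 8 mm, lying flat on the bench; bystander. Origin: centre of its underside.
- brush_brass: Scratch brush with brown wooden handle and brass tip, 12 x 125 x 12 mm, lying on the bench; bystander. Origin: centre of its underside.

How it is judged:
On the way, in this order (a step that is already met when the one before it is completed fails the run):
1. the gold ring lies flat in the carrier's recess, let go (horizontal distance between gold_ring and recess below 0.003 m and z of gold_ring in the frame of recess between -0.002 and 0.0015 m and contact force between the fingers and gold_ring below 0.1 N), for 0.2 s.
2. the carrier is fully home with the ring in its recess (horizontal distance between gold_ring and recess below 0.003 m and z of gold_ring in the frame of recess between -0.002 and 0.0015 m and value of joint carrier below 0.003 m), for 0.2 s.
3. the lever is held down with the pointer in the green (all of step 2 and value of joint pointer between 1.42 and 2.78 rad and contact force between nose and gold_ring above 6 N and contact force between any of the fingers, the arm and lever above 0.5 N), for 0.5 s.
At the end, for the whole second after the job is handed in: Ring in the recess (within 3 mm of its centre, 1.5 mm of its floor), untouched by the fingers; carrier home within 3 mm; nose on the ring with over 6 N; pointer in the green (1.42 to 2.78 rad); the robot itself keeps the lever down (over 0.5 N on it) (all of step 3 and contact force between the fingers and gold_ring below 0.1 N); the arm keeps its last pose, push and grip.
It fails at once if the pointer runs into the red (value of joint pointer above 3.15 rad).
It fails at once if the silver ring is moved more than 30 mm (distance of silver_ring from where it was at the start of the episode above 0.03 m).
It fails at once if the glue tube is moved more than 30 mm (distance of glue_tube from where it was at the start of the episode above 0.03 m).
It fails at once if the caliper is moved more than 30 mm (distance of caliper from where it was at the start of the episode above 0.03 m).
It fails at once if the brass brush is moved more than 30 mm (distance of brush_brass from where it was at the start of the episode above 0.03 m).
It also fails if it takes over 72 s, if anything falls off the work surface, if the arm or the gripper's body presses on something with over 40 N, if the wrist force passes 120 N, or if a joint passes its speed limit or range.

ROBOT

A 7-joint arm with a two-finger parallel gripper is mounted at the origin on a cart in front of the work surface, level with it; the furniture and walls round the work are solid. World frame = base frame: x ahead of the robot, y to its left, z up, the work surface at z = 0. Lengths are in m, angles in rad, forces in N, time in s.
With the tool pointing down it reaches from about 0.4 to 0.875 m from the base axis. Payload 4.4 kg.
Tool frame: the origin (TCP) lies on the centre line of the jaws, within the pads' length; the fingertips stand 25 mm ahead of it and the grasp point (between the pads) lies 6 mm ahead of it; z points along the fingers, y is the line along which they close (so a half turn about z gives the same grasp; the last joint's range is limited). The gripper opens to 85 mm and grips with 20 to 120 N. Pads are 22 mm wide; open, the fingers measure 114 mm over their backs; the gripper's body (76 mm by 85 mm) begins 54 mm behind the grasp point. The pads swing forward as they close: fully open they stand 13 mm farther back than shut.
Start: joints at [-0.066, 0.628, 0.038, 1.517, -0.027, 0.996, -0.02], TCP at [0.65, 0, 0.256] pointing down, gripper open.
Joint ranges: [-3.06, 3.06], [-0.37, 2.12], [-1.25, 1.32], [0.18, 2.47], [-1.1, 4.24], [0.23, 1.98], [-2.94, 2.94]. Speed limits (rad/s): [2.57, 2.57, 3.14, 3.14, 3.14, 3.14, 3.14].

INTERFACE

Orientations are given as a unit quaternion [w, x, y, z].
In Python, from rig import readout, imaging, job_done, spotter gives the robot as it stands.
- The arm moves only by the tool send_rows, never from a script. Its argument "commands" is a list of rows, each a list of 4 numbers: the shift along the tool's x, y, z in mm, then the turn about the tool's z in degrees. In form: [[tx, ty, tz, spin], ...]. A call has 1 to 5 rows; each row shifts and turns the commanded pose from where the row before left it, along the tool's axes as they then stand; what a row does not reach is not made up. A row lasts 1/10 s, in which the tool goes at most 50 mm and 8.59 degrees, less where a joint would pass 70% of its speed; a pose out of reach is approached as far as the arm can. A call with a gripper value outside its range is refused whole. "jaw" is the closure, from 0 (fully open) to 1 (shut), set as the call begins (left out, the last holds). The fingers move at their own pace and stop on an object; "force" is the grip in N (left out, the last holds). Time passes only in rows, so rows that do not move let the fingers close. It gives the time, the measured TCP pose, the force, the opening and the grip force at its end, in the units of the state.
- readout.read_state(): the state, without advancing time (a new reading comes with each control period).
- imaging.read_camera(name): name is "scene" or "side" or "wrist"; returns the picture (480x640x3 uint8, red, green, blue); there is no depth.
- imaging.camera_params(name): a dict with "camera_matrix" (3x3 intrinsics, pixels), "k1" (the pictures are not rectified: a ray, as slopes to the right and down, at radius r is drawn at 1 + k1 r^2 times it, then the intrinsics apply), "extrinsics" (4x4, takes a point from camera to world coordinates); the wrist camera has in their place "tool_from_camera" (4x4, takes a point from camera to tool coordinates, whose origin is the TCP and whose axes are the flange's). Camera axes: x right, y up, looking along -z (the intrinsics and any distortion apply to the point x, -y, -z); pixel columns grow to the right and rows downward; lengths in m; the calibration is good to about 2 mm. A picture is of the moment at which its call begins: read the wrist's pose just before it. camera_params takes no time and is no camera call.
- job_done(): hands the job in; it is judged then, once.
Trained networks look in the newest picture that a camera, given by its name, has taken for a name from the list of things; names that differ only in an ending like _2 or _b are one class to them, and where a whole thing is asked for, a point or a joint stands for the part that bears it (a point fixed in the world has none). Each returns a list of dicts, best first, with "conf" (0 to 1); they miss things now and then, are a little off and sometimes report something else, mostly with a low value. They report only what shows in the picture. A call takes as long as a camera call.
- spotter.spot_in(camera, query): "rect" ([centre column, centre row, width, height] as shares, 0 to 1, of the picture: columns of its width, rows of its height, round what is visible of it).
The state is a dict: "t": time; "qpos": joint angles; "joint_vel": joint speeds; "tau": joint torques, N m; "tcp_pos": TCP position; "tcp_rot": TCP orientation; "ft_force": force on the tool from outside, world axes, zero at the start; "torque": the same for the moment, N m; "finger_gap": finger opening in m; "finger_force": force on a finger pad.
Only numpy, scipy, OpenCV 4.12 (cv2) and the standard library are available. Lean on these libraries where they do the work, as an engineer would, in place of code of your own. Each camera call takes 0.05 s, during which the arm holds its last target. There are 200 camera calls.

## Working session

There is one attempt and no reset: what is moved stays moved. The work goes in short steps, Python scripts to look and compute and a tool call to move; the robot and the scene stay as the last step left them, time stands still between calls to the robot, and variables do not carry over. Pictures are saved under pics/ and viewed, at most 10 in all, crops included, and the job is handed in when it is done.

Besides the shell and the picture viewer there is one more tool, called by a JSON object that holds its "api" and its "payload", one argument or row to a line. send_rows: Moves the arm, as the interface text tells. Its arguments: {"type":"object","properties":{"commands":{"type":"array"},"jaw":{"type":"number"},"force":{"type":"number"}},"required":["commands"]}

```bash
ls; mkdir -p pics; cat > h.py <<'E'
import numpy as np, cv2
from rig import readout, imaging, job_done, spotter
from scipy.spatial.transform import Rotation as R
def Rq(q): return R.from_quat([q[1],q[2],q[3],q[0]])
def cam(name,st=None):
    p=imaging.camera_params(name); K=np.array(p["camera_matrix"]); k=p["k1"]
    if name=="wrist":
        T=np.eye(4); T[:3,:3]=Rq(st["tcp_rot"]).as_matrix(); T[:3,3]=st["tcp_pos"]; E=T@np.array(p["tool_from_camera"])
    else: E=np.array(p["extrinsics"])
    return K,k,E
def ray(c,u,v):
    K,k,E=c; d=np.array([(u-K[0,2])/K[0,0],(v-K[1,2])/K[1,1]]); s=d.copy()
    for _ in range(30): s=d/(1+k*(s@s))
    return E[:3,3],E[:3,:3]@np.array([s[0],-s[1],-1])
def atz(c,u,v,z):
    o,d=ray(c,u,v); return o+d*(z-o[2])/d[2]
def proj(c,P):
    K,k,E=c; p=np.linalg.inv(E)@np.append(P,1); s=np.array([p[0],-p[1]])/-p[2]; s=s*(1+k*(s@s))
    return K[0,0]*s[0]+K[0,2],K[1,1]*s[1]+K[1,2]
def save(im,f): cv2.imwrite("pics/"+f,im[:,:,::-1])
def tri(rays):
    A=0;b=0
    for o,d in rays:
        d=d/np.linalg.norm(d);M=np.eye(3)-np.outer(d,d);A=A+M;b=b+M@o
    return np.linalg.solve(A,b)
E
python3 - <<'E'
from h import *
for n in ["scene","side","wrist"]:
    st=readout.read_state()
    save(imaging.read_camera(n),n+"0.png")
    c=cam(n,st); print(n,c[2][:3,3].round(3),c[0][0,0],c[1])
    for q in ["gold_ring","steel_block","recess","carrier_knob","ball","nose","press","bench_vice","silver_ring","glue_tube","caliper","brush_brass"]:
        r=spotter.spot_in(n,q)
        print(q,[(round(x["conf"],2),(np.array(x["rect"])*[640,480,640,480]).round(1).tolist()) for x in r[:2]])
print(st)
E
```

```text
pics
scene [-0.058  0.078  0.801] 538.6731176109994 -0.05283270112119925
gold_ring []
steel_block []
recess [(0.81, [360.3, 333.6, 36.3, 54.7])]
carrier_knob [(0.8, [356.7, 333.2, 35.8, 51.4])]
ball [(0.73, [323.7, 219.5, 42.8, 30.9])]
nose [(0.45, [362.4, 276.1, 13.5, 14.4])]
press [(0.8, [345.0, 269.0, 83.1, 183.2])]
bench_vice []
silver_ring []
glue_tube []
caliper [(0.96, [469.1, 293.1, 54.8, 71.4])]
brush_brass []
side [0.384 0.505 0.779] 557.4439234689927 -0.15743942255979163
gold_ring []
steel_block [(0.88, [275.5, 381.6, 39.4, 32.6])]
recess [(0.79, [371.1, 300.6, 51.9, 40.4])]
carrier_knob [(0.64, [371.0, 298.7, 54.8, 38.5])]
ball [(0.83, [304.6, 218.6, 39.8, 15.2]), (0.39, [364.6, 339.3, 69.8, 74.4])]
nose [(0.41, [335.7, 261.2, 13.1, 10.1])]
press [(0.84, [340.9, 241.4, 111.2, 158.7])]
bench_vice [(0.96, [365.2, 339.6, 74.2, 73.3])]
silver_ring [(0.65, [233.1, 341.7, 8.4, 10.4])]
glue_tube [(0.84, [205.8, 372.0, 39.7, 18.7])]
caliper [(0.89, [398.7, 232.5, 79.1, 33.8])]
brush_brass [(0.68, [279.2, 322.1, 29.1, 35.8])]
wrist [0.65  0.076 0.374] 383.293013410734 -0.023843488
[... 503 characters left out ...]
41968,  0.03848945,  1.51739302, -0.02695421,
        0.99629614, -0.02005678]), 'joint_vel': array([ 1.44161870e-03, -4.72476519e-04, -1.42813400e-03,  2.90662320e-04,
        3.33302311e-05,  1.78207065e-04,  6.25538708e-04]), 'tau': array([ 1.76051631e-04, -5.63282239e+01,  1.22540373e+00, -1.93779284e+01,
        1.08593475e-02,  1.39926346e-03,  1.21238102e-05]), 'tcp_pos': array([6.50016951e-01, 3.49538132e-08, 2.56302716e-01]), 'tcp_rot': array([-5.54397835e-07,  7.07134615e-01,  7.07078946e-01,  1.79166826e-06]), 'ft_force': array([-0.04344343, -0.09872211, -0.27774638]), 'torque': array([-0.06519796,  0.00398242,  0.02196751]), 'finger_force': 0.0, 'finger_gap': 0.08529891851691439}
```

```bash
python3 - <<'E'
import cv2
s=cv2.imread("pics/side0.png")[140:420,190:460]; cv2.imwrite("pics/s1.png",cv2.resize(s,None,fx=2.1,fy=2.1,interpolation=2))
s=cv2.imread("pics/scene0.png")[160:400,260:510]; cv2.imwrite("pics/c1.png",cv2.resize(s,None,fx=2.5,fy=2.5,interpolation=2))
E
```

```text
(no output)
```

View pics/s1.png

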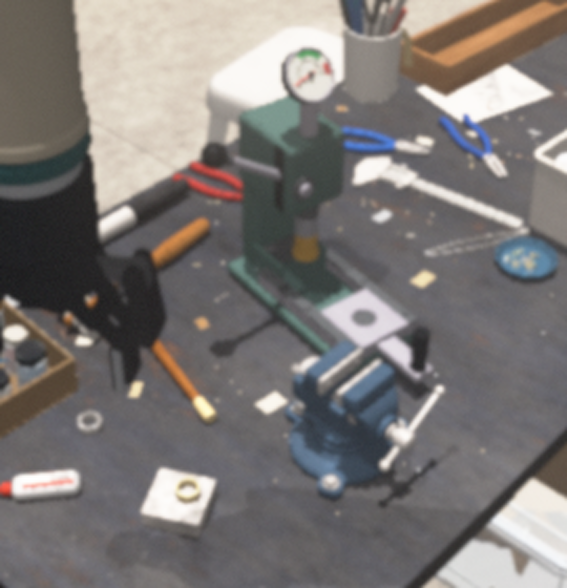

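View pics/c1.png

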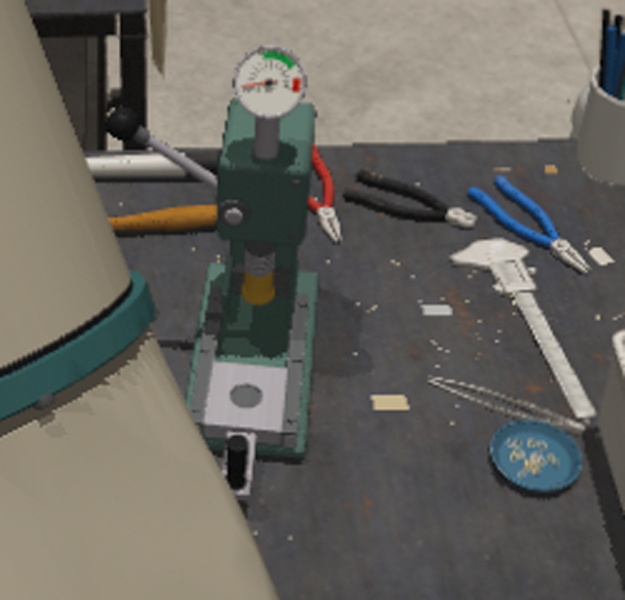

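View pics/wrist0.png

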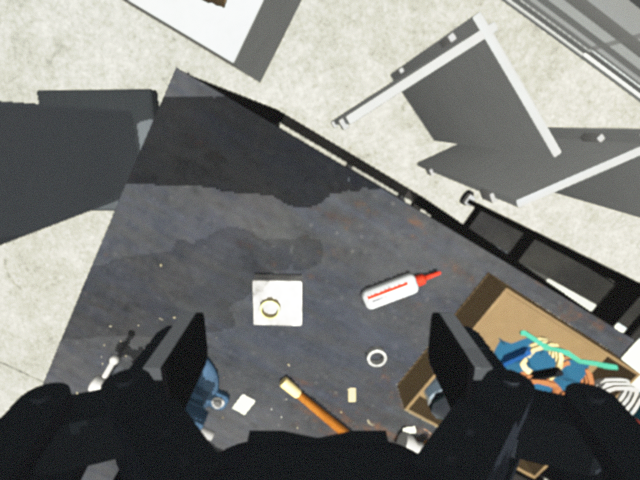

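Side view: recess about (363,291), knob top (390,298), ball (292,213), gold ring (279,372). Scene view: recess (359,318), knob top (355,334), ball (309,209). Wrist view: gold ring (270,307) on the block.

```bash
cat >> h.py <<'E'
S0={'tcp_pos':[.65,0,.2563],'tcp_rot':[0,.7071347,.7070789,0]}
E
python3 - <<'E'
from h import *
s,d,w=cam("scene"),cam("side"),cam("wrist",S0)
print("ring",atz(w,270,307.5,.0225),atz(d,279.5,372.4,.0225))
print("block",[atz(w,*p,.018).round(4) for p in [(253,281),(302,281),(302,325),(254,325)]])
for n,z,a,b in [("recess",.030,(358.8,318),(363.3,291)),("knob",.070,(355.2,334.5),(390.3,298.2)),("ball",.21,(309.2,209.2),(292.4,213.3))]:
    print(n,atz(s,*a,z),atz(d,*b,z),tri([ray(s,*a),ray(d,*b)]))
# press base & gauge
print("base corners",atz(s,260+306/2.5,160+457/2.5,.013),atz(s,260+186/2.5,160+438/2.5,.013),atz(s,260+207/2.5,160+264/2.5,.013))
print("silver",atz(w,376,358,.005),"brush",atz(w,290,388,.006),atz(w,350,432,.006),"vice",atz(w,217,402,.03),"tube",atz(w,362,298,.01),atz(w,440,273,.01))
print(w[2].round(3))
im=cv2.imread("pics/wrist0.png")[265:345,235:325]; 
E
```

```text
ring [ 0.60213675 -0.10114378  0.0225    ] [ 0.60094437 -0.10430905  0.0225    ]
block [array([ 0.5855, -0.074 ,  0.018 ]), array([ 0.6347, -0.074 ,  0.018 ]), array([ 0.6341, -0.1236,  0.018 ]), array([ 0.5841, -0.1236,  0.018 ])]
recess [ 0.49497586 -0.3410839   0.03      ] [ 0.49544668 -0.34302871  0.03      ] [ 0.49489654 -0.34109344  0.03100191]
knob [ 0.43802711 -0.29201926  0.07      ] [ 0.43602426 -0.2893922   0.07      ] [ 0.43676478 -0.29091496  0.07004688]
ball [ 0.63319648 -0.31848908  0.21      ] [ 0.63396273 -0.32209365  0.21      ] [ 0.63250417 -0.31823662  0.21166655]
base corners [ 0.43320741 -0.35226724  0.013     ] [ 0.49619508 -0.28671818  0.013     ] [ 0.64930879 -0.40724807  0.013     ]
silver [ 0.7155384  -0.17219972  0.005     ] brush [ 0.61893126 -0.21126218  0.006     ] [ 0.6892482  -0.27415635  0.006     ] vice [ 0.54127445 -0.21100413  0.03      ] tube [ 0.69662026 -0.09647112  0.01      ] [ 0.77539226 -0.06859029  0.01      ]
[[ 1.    -0.    -0.     0.65 ]
 [ 0.     0.955  0.297  0.076]
 [ 0.    -0.297  0.955  0.374]
 [ 0.     0.     0.     1.   ]]
```

```bash
cat >> h.py <<'E'
def go(P,st=None,msg=""):
    "tool-frame shift in mm from commanded/measured pose to world P"
    st=st or readout.read_state(); m=Rq(st["tcp_rot"]).as_matrix()
    print(msg,(m.T@(np.array(P)-st["tcp_pos"])*1000).round(1), "yaw of tool x",np.degrees(np.arctan2(m[1,0],m[0,0])).round(2))
E
python3 - <<'E'
from h import *
d,w=cam("side"),cam("wrist",S0)
f=lambda x,y:(190+x/2.1,140+y/2.1)
for n,p,z in [("base l",(288,440),.01),("base r",(375,455),.01),("bolt front",(330,485),.01),("jaw a",(340,345),.096),("jaw b",(300,385),.096),("jaw c",(395,385),.09),("jaw d",(330,415),.09),("handle top",(440,390),.05),("handle bot",(385,465),.05),("knob base",(418,368),.026)]:
    print(n,atz(d,*f(*p),z).round(3))
print("wrist handle",atz(w,130,340,.05),atz(w,95,385,.05))
E
```

```text
base l [ 0.535 -0.188  0.01 ]
base r [ 0.457 -0.189  0.01 ]
bolt front [ 0.489 -0.146  0.01 ]
jaw a [ 0.499 -0.228  0.096]
jaw b [ 0.522 -0.173  0.096]
jaw c [ 0.446 -0.197  0.09 ]
jaw d [ 0.492 -0.151  0.09 ]
handle top [ 0.41  -0.241  0.05 ]
handle bot [ 0.443 -0.144  0.05 ]
knob base [ 0.435 -0.289  0.026]
wrist handle [ 0.46885844 -0.12249383  0.05      ] [ 0.42499723 -0.17476331  0.05      ]
```

{"api": "send_rows", "payload": {
  "commands": [
    [0, 0, 0, -8.25],
    [0, 0, 0, -8.25],
    [0, 0, 0, -8.25],
    [0, 0, 0, -8.25],
    [0, 0, 0, -8.25]
  ],
  "jaw": 0.4
}}

```text
t: 2.45
tcp_pos: [0.65, -0.0, 0.2564]
tcp_rot: [0.0, 0.41, 0.912, 0.0]
ft_force: [-0.1, -0.1, 0.6]
finger_gap: 0.0514
finger_force: 0.0
```

{"api": "send_rows", "payload": {
  "commands": [
    [0, 0, 0, -8.25],
    [0, 0, 0, 0]
  ]
}}

```text
t: 2.65
tcp_pos: [0.65, -0.0002, 0.2563]
tcp_rot: [-0.0, 0.346, 0.938, 0.0]
ft_force: [-0.8, -0.4, -1.1]
finger_gap: 0.0514
finger_force: 0.0
```

```bash
python3 - <<'E'
from h import *
st=readout.read_state(); print(st["finger_gap"],st["tcp_pos"]); go([.602,-.102,.13],msg="above ring")
E
```

```text
0.05144221815490868 [ 6.49995498e-01 -1.75702833e-04  2.56253426e-01]
above ring [ -29.7 -108.6  126.2] yaw of tool x 139.51
```

{"api": "send_rows", "payload": {
  "commands": [
    [-10, -36, 30, 0],
    [-10, -36, 40, 0],
    [-9.7, -36.6, 56.2, 0],
    [0, 0, 0, 0],
    [0, 0, 0, 0]
  ],
  "jaw": 0.53
}}

```text
t: 3.15
tcp_pos: [0.6072, -0.0906, 0.1475]
tcp_rot: [-0.001, 0.348, 0.937, -0.0]
ft_force: [-0.6, 0.3, 0.2]
finger_gap: 0.0403
finger_force: 0.0
```

```bash
python3 - <<'E'
from h import *
st=readout.read_state(); im=imaging.read_camera("wrist"); save(im,"w2.png"); c=cam("wrist",st)
print(st["finger_gap"],st["tcp_pos"],st["ft_force"])
for q in ["gold_ring","steel_block"]:
    for r in spotter.spot_in("wrist",q)[:2]:
        b=np.array(r["rect"])*[640,480,640,480]; print(q,r["conf"],b.round(1),atz(c,b[0],b[1],.0225 if q[0]=="g" else .012))
print("proj guess",proj(c,[.602,-.102,.0225]))
E
```

```text
0.040338335669244996 [ 0.60719928 -0.09055427  0.1475424 ] [-0.5854813   0.25547747  0.18181201]
steel_block 0.84 [310.7 247.2  97.7  97.5] [ 0.60788067 -0.09766099  0.012     ]
proj guess (np.float64(299.6860264078553), np.float64(249.71447670863307))
```

View pics/w2.png

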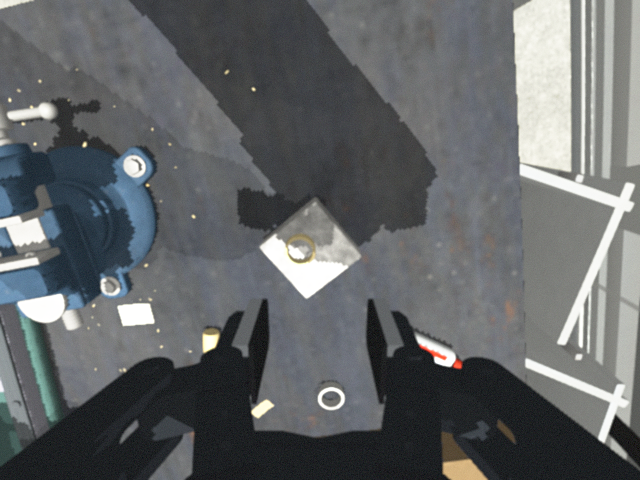

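Ring sits at (301,249) on the block at (311,247), jaw centre line near column 317; matches the prediction within 2 px.

```bash
python3 - <<'E'
from h import *
st=readout.read_state(); c=cam("wrist",st)
p=atz(c,301,249,.0225);print(p); go([p[0],p[1],.065],st)
E
```

```text
[ 0.60566582 -0.0992552   0.0225    ]
 [ -4.  -11.   84.7] yaw of tool x 139.54
```

{"api": "send_rows", "payload": {
  "commands": [
    [-2, -5, 20, 0],
    [-2, -5, 20, 0],
    [0, -1, 20, 0],
    [0, 0, 12, 0],
    [0, 0, 0, 0]
  ]
}}

```text
t: 3.8
tcp_pos: [0.6035, -0.0997, 0.0756]
tcp_rot: [-0.001, 0.346, 0.938, 0.0]
ft_force: [-0.7, 0.0, 0.7]
finger_gap: 0.0397
finger_force: 0.0
```

{"api": "send_rows", "payload": {
  "commands": [
    [0, 0, 0, 0],
    [0, 0, 0, 0]
  ]
}}

```text
t: 4.0
tcp_pos: [0.6048, -0.1006, 0.0776]
tcp_rot: [0.001, 0.346, 0.938, 0.0]
ft_force: [-1.1, 0.5, 0.3]
finger_gap: 0.0401
finger_force: 0.0
```

```bash
cat >> h.py <<'E'
def wshot(f):
    st=readout.read_state(); im=imaging.read_camera("wrist"); save(im,f); return st,im,cam("wrist",st)
E
python3 - <<'E'
from h import *
st,im,c=wshot("w3.png"); print(st["tcp_pos"],st["ft_force"],np.abs(st["joint_vel"]).max())
print("proj",proj(c,[.602,-.102,.0225]),proj(c,st["tcp_pos"]),proj(c,[st["tcp_pos"][0],st["tcp_pos"][1],.0225]))
for r in spotter.spot_in("wrist","gold_ring")[:2]: print(r["conf"],np.array(r["rect"])*[640,480,640,480])
cv2.imwrite("pics/w3c.png",cv2.resize(im[150:400,200:440,::-1],None,fx=2.4,fy=2.4))
E
```

```text
[ 0.60475485 -0.10055868  0.07755121] [-1.0502563   0.49798629  0.27796103] 0.00516446559433564
proj (np.float64(311.73015022779293), np.float64(284.72704466110014)) (np.float64(318.1011886264567), np.float64(350.2455369861462)) (np.float64(317.63573155201107), np.float64(286.9106254100012))
0.98 [311.872 287.328  40.192  44.304]
```

View pics/w3c.png

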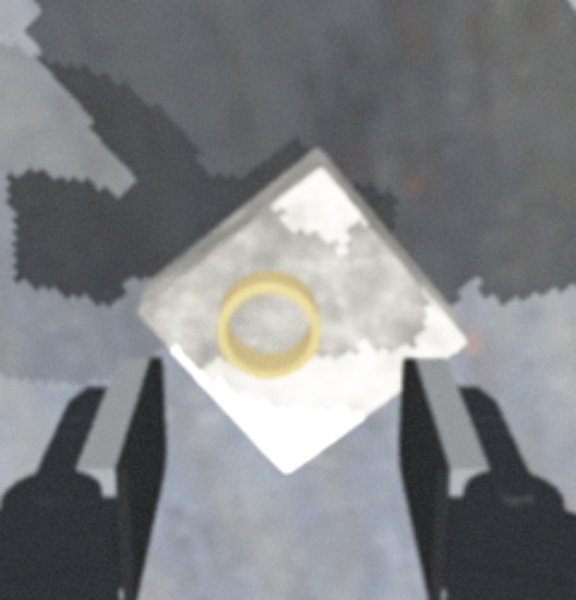

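{"api": "send_rows", "payload": {
  "commands": [
    [0.6, -1.5, 10, 0],
    [0.6, -1.4, 10, 0],
    [0, 0, 8, 0],
    [0, 0, 0, 0],
    [0, 0, 0, 0]
  ]
}}

```text
t: 4.6
tcp_pos: [0.6006, -0.1022, 0.0477]
tcp_rot: [-0.0, 0.346, 0.938, -0.0]
ft_force: [0.4, 0.3, -0.4]
finger_gap: 0.0398
finger_force: 0.0
```

{"api": "send_rows", "payload": {
  "commands": [
    [0, 0, 2, 0],
    [0, 0, 1, 0],
    [0, 0, 0, 0],
    [0, 0, 0, 0]
  ]
}}

```text
t: 5.0
tcp_pos: [0.6009, -0.1024, 0.0455]
tcp_rot: [0.0, 0.346, 0.938, 0.0]
ft_force: [0.3, 0.3, -0.6]
finger_gap: 0.0401
finger_force: 0.0
```

{"api": "send_rows", "payload": {
  "commands": [
    [0, 0, 1, 0],
    [0, 0, 1, 0],
    [0, 0, 0, 0]
  ]
}}

```text
t: 5.3
tcp_pos: [0.6007, -0.1023, 0.0432]
tcp_rot: [-0.0, 0.346, 0.938, -0.0]
ft_force: [-0.9, -0.3, -0.1]
finger_gap: 0.0401
finger_force: 0.0
```

{"api": "send_rows", "payload": {
  "commands": [
    [0, 0, 1, 0],
    [0, 0, 0, 0]
  ]
}}

```text
t: 5.5
tcp_pos: [0.6008, -0.1023, 0.0422]
tcp_rot: [-0.0, 0.346, 0.938, 0.0]
ft_force: [-0.1, -0.3, 0.5]
finger_gap: 0.04
finger_force: 0.0
```

{"api": "send_rows", "payload": {
  "commands": [
    [0, 0, 1, 0],
    [0, 0, 0, 0]
  ]
}}

```text
t: 5.7
tcp_pos: [0.6009, -0.1024, 0.0416]
tcp_rot: [0.0, 0.346, 0.938, 0.0]
ft_force: [-0.9, 0.7, 3.5]
finger_gap: 0.0402
finger_force: 1.5
```

{"api": "send_rows", "payload": {
  "commands": [
    [0, 0, -3, 0],
    [0, 0, -3, 0],
    [0, 0, 0, 0]
  ]
}}

```text
t: 6.0
tcp_pos: [0.6012, -0.1024, 0.0478]
tcp_rot: [0.0, 0.346, 0.938, 0.0]
ft_force: [-0.2, -0.1, -0.9]
finger_gap: 0.04
finger_force: 0.0
```

{"api": "send_rows", "payload": {
  "commands": [
    [0, 0, 0, 0],
    [0, 0, 0, 0],
    [0, 0, 0, 0],
    [0, 0, 0, 0],
    [0, 0, 0, 0]
  ],
  "jaw": 1,
  "force": 25
}}

```text
t: 6.5
tcp_pos: [0.6008, -0.1024, 0.0474]
tcp_rot: [0.0, 0.346, 0.938, 0.0]
ft_force: [0.2, -0.1, 2.9]
finger_gap: 0.018
finger_force: 24.4
```

{"api": "send_rows", "payload": {
  "commands": [
    [0, 0, -5, 0],
    [0, 0, -15, 0],
    [0, 0, -20, 0],
    [0, 0, 0, 0],
    [0, 0, 0, 0]
  ]
}}

```text
t: 7.0
tcp_pos: [0.6013, -0.1025, 0.0882]
tcp_rot: [0.001, 0.346, 0.938, 0.0]
ft_force: [-0.3, -0.9, -1.1]
finger_gap: 0.0187
finger_force: 24.4
```

```bash
python3 - <<'E'
from h import *
st,im,c=wshot("w4.png"); print(st["tcp_pos"],st["finger_gap"],st["finger_force"])
g=st["tcp_pos"]; print(proj(c,g-[0,0,.025]))
cv2.imwrite("pics/w4c.png",cv2.resize(im[230:400,220:420,::-1],None,fx=2.5,fy=2.5))
E
```

```text
[ 0.60133191 -0.10245416  0.08823862] 0.01870263534316076 24.438007472490426
(np.float64(317.8846951263672), np.float64(316.3493335993091))
```

View pics/w4c.png

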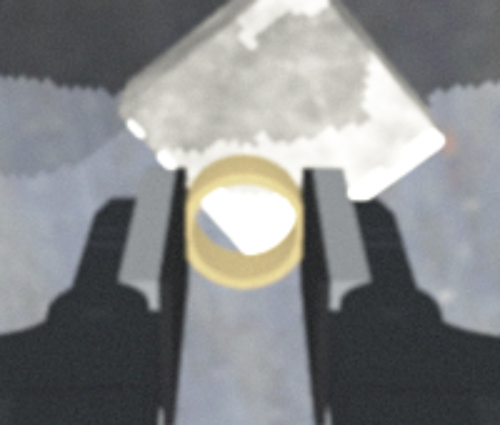

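Ring held squarely between pad tips (centre about (318,320)).

```bash
python3 - <<'E'
from h import *
go([.495,-.3415,.16])
E
```

```text
[ -74.9 -250.5  -72.5] yaw of tool x 139.5
```

{"api": "send_rows", "payload": {
  "commands": [
    [0, 0, -20, 0],
    [0, 0, -25, 0],
    [0, 0, -27, 0],
    [-5, -18, 0, 0],
    [-6, -20, 0, 0]
  ]
}}

```text
t: 7.55
tcp_pos: [0.5848, -0.1377, 0.1596]
tcp_rot: [0.0, 0.345, 0.939, 0.0]
ft_force: [-0.0, -0.9, -1.2]
finger_gap: 0.0186
finger_force: 24.5
```

{"api": "send_rows", "payload": {
  "commands": [
    [-8, -27, 0, 0],
    [-8, -27, 0, 0],
    [-8, -27, 0, 0],
    [-8, -27, 0, 0],
    [-8, -27, 0, 0]
  ]
}}

```text
t: 8.05
tcp_pos: [0.5261, -0.2678, 0.1584]
tcp_rot: [-0.001, 0.346, 0.938, 0.0]
ft_force: [-0.2, 0.2, 0.3]
finger_gap: 0.0186
finger_force: 24.5
```

{"api": "send_rows", "payload": {
  "commands": [
    [-8, -27, 0, 0],
    [-8, -27, 0, 0],
    [-8, -23, 0, 0],
    [0, 0, 0, 0],
    [0, 0, 0, 0]
  ]
}}

```text
t: 8.55
tcp_pos: [0.4949, -0.3411, 0.1585]
tcp_rot: [-0.001, 0.347, 0.938, 0.0]
ft_force: [-0.7, 0.4, -0.3]
finger_gap: 0.0189
finger_force: 24.5
```

{"api": "send_rows", "payload": {
  "commands": [
    [0, 0, 0, 0],
    [0, 0, 0, 0]
  ]
}}

```text
t: 8.75
tcp_pos: [0.4962, -0.3395, 0.1591]
tcp_rot: [-0.0, 0.345, 0.939, 0.001]
ft_force: [0.6, 0.4, -0.2]
finger_gap: 0.0187
finger_force: 24.5
```

```bash
python3 - <<'E'
from h import *
st,im,c=wshot("w5.png"); print(st["tcp_pos"],st["finger_gap"],st["finger_force"],np.abs(st["joint_vel"]).max())
print("recess guess",proj(c,[.495,-.3415,.0315]),"knob",proj(c,[.4368,-.291,.07]))
for q in ["recess","carrier_knob"]:
  for r in spotter.spot_in("wrist",q)[:2]: print(q,r["conf"],np.array(r["rect"])*[640,480,640,480])
E
```

```text
[ 0.49620477 -0.33952642  0.1591244 ] 0.01866059697681961 24.491964435728732 0.005769146578967111
recess guess (np.float64(314.0253529013486), np.float64(243.8761278222463)) knob (np.float64(314.74362759474474), np.float64(123.37702372837049))
recess 0.74 [315.2   198.672  90.624 188.112]
recess 0.39 [486.72   99.552 237.184 199.104]
carrier_knob 0.83 [318.272 196.8    90.368 184.176]
carrier_knob 0.36 [638.016 134.544   0.     17.088]
```

View pics/w5.png

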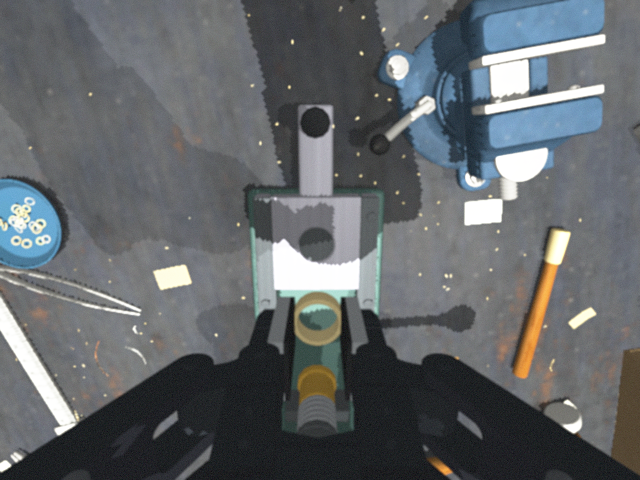

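Recess at about (317,243), knob top (315,122), held ring (318,320); yaw aligned.

{"api": "send_rows", "payload": {
  "commands": [
    [0, 0, 15, 0],
    [0, 0, 20, 0],
    [0, 0, 15, 0],
    [0, 0, 9, 0],
    [0, 0, 0, 0]
  ]
}}

```text
t: 9.4
tcp_pos: [0.4949, -0.3405, 0.099]
tcp_rot: [-0.001, 0.346, 0.938, 0.0]
ft_force: [0.4, -0.8, -1.0]
finger_gap: 0.0187
finger_force: 24.5
```

{"api": "send_rows", "payload": {
  "commands": [
    [0, 0, 0, 0],
    [0, 0, 0, 0],
    [0, 0, 0, 0]
  ]
}}

```text
t: 9.7
tcp_pos: [0.496, -0.3414, 0.1011]
tcp_rot: [0.001, 0.346, 0.938, -0.0]
ft_force: [-0.6, -0.3, 0.3]
finger_gap: 0.0186
finger_force: 24.5
```

```bash
python3 - <<'E'
from h import *
st,im,c=wshot("w6.png"); t=st["tcp_pos"]; print(t,np.abs(st["joint_vel"]).max())
print("recess guess",proj(c,[.495,-.3415,.0315]),"under tcp",proj(c,[t[0],t[1],.0315]),"tcp-.0296",proj(c,[t[0],t[1],t[2]-.0296]),"-.0206",proj(c,[t[0],t[1],t[2]-.0206]))
cv2.imwrite("pics/w6c.png",cv2.resize(im[170:370,220:420,::-1],None,fx=3,fy=3))
E
```

```text
[ 0.49595262 -0.34144261  0.10107634] 0.002483259454121475
recess guess (np.float64(316.4572574268646), np.float64(274.52297440266693)) under tcp (np.float64(317.71825994913456), np.float64(275.7396369262175)) tcp-.0296 (np.float64(317.90093571574334), np.float64(311.18490753270055)) -.0206 (np.float64(317.95440165855996), np.float64(321.56349260016384))
```

View pics/w6c.png

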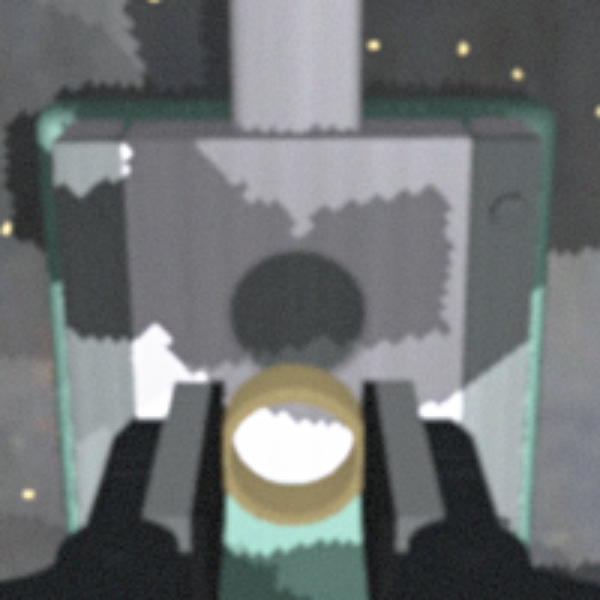

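Recess centre ≈ (319.3,274.7), ring on the jaw axis (317.8). Correction: about +1.0 mm in tool x and +0.9 in tool y, then down.

{"api": "send_rows", "payload": {
  "commands": [
    [1.0, 0.9, 8, 0],
    [0, 0, 10, 0],
    [0, 0, 10, 0],
    [0, 0, 6, 0],
    [0, 0, 0, 0]
  ]
}}

```text
t: 10.25
tcp_pos: [0.4945, -0.3393, 0.0648]
tcp_rot: [-0.001, 0.346, 0.938, 0.0]
ft_force: [-0.4, -0.4, -0.7]
finger_gap: 0.019
finger_force: 24.5
```

{"api": "send_rows", "payload": {
  "commands": [
    [0, 0, 2, 0],
    [0, 0, 2, 0],
    [0, 0, 0, 0],
    [0, 0, 0, 0]
  ]
}}

```text
t: 10.65
tcp_pos: [0.4954, -0.3399, 0.0625]
tcp_rot: [0.0, 0.346, 0.938, -0.0]
ft_force: [0.0, -0.2, 0.2]
finger_gap: 0.0183
finger_force: 24.5
```

{"api": "send_rows", "payload": {
  "commands": [
    [0, 0, 1, 0],
    [0, 0, 1, 0],
    [0, 0, 0, 0],
    [0, 0, 0, 0]
  ]
}}

```text
t: 11.05
tcp_pos: [0.4953, -0.3398, 0.0603]
tcp_rot: [-0.0, 0.346, 0.938, 0.0]
ft_force: [-0.6, 0.4, 0.1]
finger_gap: 0.0186
finger_force: 24.5
```

{"api": "send_rows", "payload": {
  "commands": [
    [0, 0, 1, 0],
    [0, 0, 0, 0],
    [0, 0, 0, 0]
  ]
}}

```text
t: 11.35
tcp_pos: [0.4953, -0.3398, 0.0593]
tcp_rot: [-0.0, 0.346, 0.938, 0.0]
ft_force: [0.1, -1.1, -0.6]
finger_gap: 0.0183
finger_force: 24.5
```

{"api": "send_rows", "payload": {
  "commands": [
    [0, 0, 0.7, 0],
    [0, 0, 0, 0],
    [0, 0, 0, 0]
  ]
}}

```text
t: 11.65
tcp_pos: [0.4953, -0.3398, 0.0586]
tcp_rot: [-0.0, 0.346, 0.938, -0.0]
ft_force: [0.1, 0.4, 0.3]
finger_gap: 0.0189
finger_force: 24.5
```

{"api": "send_rows", "payload": {
  "commands": [
    [0, 0, 0, 0],
    [0, 0, 0, 0],
    [0, 0, 0, 0],
    [0, 0, -5, 0],
    [0, 0, -15, 0]
  ],
  "jaw": 0.55
}}

```text
t: 12.15
tcp_pos: [0.4944, -0.3393, 0.0781]
tcp_rot: [-0.001, 0.346, 0.938, 0.0]
ft_force: [-0.5, 0.2, 0.2]
finger_gap: 0.0381
finger_force: 0.0
```

{"api": "send_rows", "payload": {
  "commands": [
    [0, 0, -20, 0],
    [0, 0, -20, 0],
    [0, 0, 0, 0],
    [0, 0, 0, 0],
    [0, 0, 0, 0]
  ]
}}

```text
t: 12.65
tcp_pos: [0.4949, -0.3396, 0.1184]
tcp_rot: [-0.0, 0.346, 0.938, 0.0]
ft_force: [0.8, -0.2, -0.4]
finger_gap: 0.0386
finger_force: 0.0
```

```bash
python3 - <<'E'
from h import *
st,im,c=wshot("w7.png"); t=st["tcp_pos"]; print(t,st["finger_gap"])
print("under tcp",proj(c,[t[0],t[1],.032]),proj(c,[t[0],t[1],.038]))
for r in spotter.spot_in("wrist","gold_ring")[:2]: print(r["conf"],np.array(r["rect"])*[640,480,640,480])
cv2.imwrite("pics/w7c.png",cv2.resize(im[80:360,200:440,::-1],None,fx=2.1,fy=2.1))
E
```

```text
[ 0.49486431 -0.33963393  0.11835778] 0.03862107514948578
under tcp (np.float64(317.72844865201733), np.float64(264.88260789130845)) (np.float64(317.74506025994106), np.float64(268.67109460959205))
0.8 [318.336 270.624  36.928  40.608]
```

View pics/w7c.png

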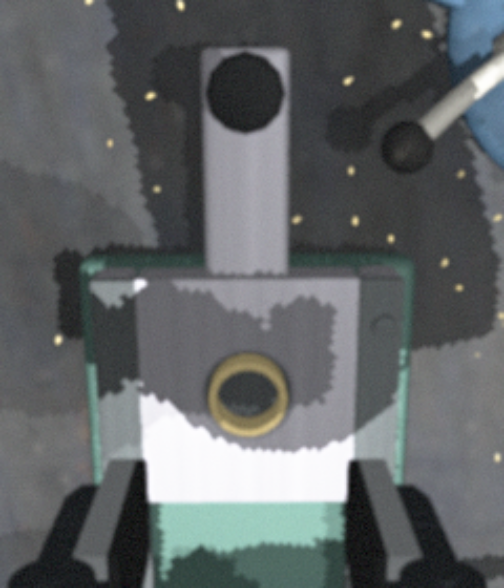

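Ring lies concentric in the recess at (318,270); knob top at (317,124), vice handle ball at (394,150).

```bash
python3 - <<'E'
from h import *
st=readout.read_state(); c=cam("wrist",st)
k=atz(c,316.7,123.8,.07); r=atz(c,318,270,.036); print(st["tcp_pos"],k,r,np.linalg.norm((k-r)[:2]),np.degrees(np.arctan2(*(r-k)[1::-1])),"handle",atz(c,394,150,.05))
go([k[0],k[1],.118],st); go(list(k[:2])+[.072],st)
E
```

```text
[ 0.49477738 -0.33953071  0.11788621] [ 0.43632442 -0.29033097  0.07      ] [ 0.49587337 -0.34027803  0.036     ] 0.07772250003443694 -39.9884517629385 handle [ 0.46892947 -0.27018209  0.05      ]
 [76.4 -0.6  0. ] yaw of tool x 139.5
 [76.3 -0.5 46. ] yaw of tool x 139.5
```

{"api": "send_rows", "payload": {
  "commands": [
    [25, 0, 0, 0],
    [25, 0, 0, 0],
    [25, 0, 0, 0],
    [18, 0, 0, 0],
    [11, -0.5, 0, 0]
  ],
  "jaw": 1,
  "force": 20
}}

```text
t: 13.25
tcp_pos: [0.4144, -0.2714, 0.1181]
tcp_rot: [-0.001, 0.346, 0.938, 0.0]
ft_force: [0.2, 0.3, -0.6]
finger_gap: 0.0
finger_force: 0.0
```

{"api": "send_rows", "payload": {
  "commands": [
    [0, 0, 0, 0],
    [0, 0, 15, 0],
    [0, 0, 20, 0],
    [0, 0, 12, 0],
    [0, 0, 0, 0]
  ]
}}

```text
t: 13.75
tcp_pos: [0.4157, -0.2726, 0.0701]
tcp_rot: [-0.001, 0.346, 0.938, 0.0]
ft_force: [-0.4, 0.3, -0.2]
finger_gap: -0.0001
finger_force: 0.0
```

{"api": "send_rows", "payload": {
  "commands": [
    [-3, 0, 2, 0],
    [-3, 0, 0, 0],
    [-3, 0, 0, 0],
    [0, 0, 0, 0],
    [0, 0, 0, 0]
  ]
}}

```text
t: 14.25
tcp_pos: [0.4231, -0.2788, 0.07]
tcp_rot: [0.001, 0.346, 0.938, -0.0]
ft_force: [-0.9, 0.1, 0.1]
finger_gap: -0.0001
finger_force: 0.0
```

{"api": "send_rows", "payload": {
  "commands": [
    [-3, 0, 0, 0],
    [-6, 0, 0, 0],
    [-8, 0, 0, 0],
    [-8, 0, 0, 0],
    [-8, 0, 0, 0]
  ]
}}

```text
t: 14.75
tcp_pos: [0.4485, -0.3004, 0.0696]
tcp_rot: [0.0, 0.346, 0.938, 0.0]
ft_force: [-2.0, 2.3, 1.0]
finger_gap: 0.0001
finger_force: 1.2
```

{"api": "send_rows", "payload": {
  "commands": [
    [-8, 0, 0, 0],
    [-8, 0, 0, 0],
    [-8, 0, 0, 0],
    [-8, 0, 0, 0],
    [-6, 0, 0, 0]
  ]
}}

```text
t: 15.25
tcp_pos: [0.4776, -0.325, 0.0696]
tcp_rot: [0.0, 0.346, 0.938, 0.0]
ft_force: [-0.9, 2.2, 0.7]
finger_gap: -0.0
finger_force: 1.2
```

{"api": "send_rows", "payload": {
  "commands": [
    [-4, 0, 0, 0],
    [-3, 0, 0, 0],
    [-2, 0, 0, 0],
    [0, 0, 0, 0],
    [0, 0, 0, 0]
  ]
}}

```text
t: 15.75
tcp_pos: [0.4836, -0.331, 0.0697]
tcp_rot: [0.0, 0.346, 0.938, -0.0]
ft_force: [-0.7, -0.4, 0.1]
finger_gap: 0.0002
finger_force: 0.2
```

{"api": "send_rows", "payload": {
  "commands": [
    [-2, 0, 0, 0],
    [-2, 0, 0, 0],
    [-2, 0, 0, 0],
    [0, 0, 0, 0]
  ]
}}

```text
t: 16.15
tcp_pos: [0.4883, -0.3349, 0.0696]
tcp_rot: [0.0, 0.346, 0.938, -0.0]
ft_force: [-0.3, 0.1, 0.4]
finger_gap: -0.0
finger_force: 0.5
```

{"api": "send_rows", "payload": {
  "commands": [
    [-1.5, 0, 0, 0],
    [-1.5, 0, 0, 0],
    [0, 0, 0, 0]
  ]
}}

```text
t: 16.45
tcp_pos: [0.4905, -0.3367, 0.0696]
tcp_rot: [0.0, 0.346, 0.938, -0.0]
ft_force: [-1.7, 0.4, 0.1]
finger_gap: 0.0003
finger_force: 0.6
```

{"api": "send_rows", "payload": {
  "commands": [
    [-1, 0, 0, 0],
    [-1, 0, 0, 0],
    [0, 0, 0, 0]
  ]
}}

```text
t: 16.75
tcp_pos: [0.4919, -0.3378, 0.0696]
tcp_rot: [0.0, 0.346, 0.938, -0.0]
ft_force: [-1.8, -0.3, 0.9]
finger_gap: -0.0001
finger_force: 0.8
```

{"api": "send_rows", "payload": {
  "commands": [
    [-1, 0, 0, 0],
    [-1, 0, 0, 0],
    [0, 0, 0, 0]
  ]
}}

```text
t: 17.05
tcp_pos: [0.4928, -0.3385, 0.0695]
tcp_rot: [-0.001, 0.346, 0.938, 0.0]
ft_force: [-1.9, 2.1, 1.9]
finger_gap: -0.0002
finger_force: 2.1
```

{"api": "send_rows", "payload": {
  "commands": [
    [-1, 0, 0, 0],
    [-1, 0, 0, 0],
    [0, 0, 0, 0]
  ]
}}

```text
t: 17.35
tcp_pos: [0.4929, -0.3385, 0.0693]
tcp_rot: [-0.003, 0.346, 0.938, 0.001]
ft_force: [-6.6, 5.0, 5.9]
finger_gap: 0.0001
finger_force: 4.1
```

{"api": "send_rows", "payload": {
  "commands": [
    [-1, 0, 0, 0],
    [0, 0, 0, 0]
  ]
}}

```text
t: 17.55
tcp_pos: [0.493, -0.3386, 0.0693]
tcp_rot: [-0.004, 0.346, 0.938, 0.001]
ft_force: [-8.0, 6.4, 6.8]
finger_gap: 0.0001
finger_force: 5.1
```

{"api": "send_rows", "payload": {
  "commands": [
    [5, 0, 0, 0],
    [8, 0, -5, 0],
    [0, 0, -25, 0],
    [0, 0, -25, 0],
    [0, 0, -25, 0]
  ]
}}

```text
t: 18.05
tcp_pos: [0.4867, -0.3325, 0.151]
tcp_rot: [0.001, 0.346, 0.938, -0.0]
ft_force: [0.7, -0.8, -0.0]
finger_gap: 0.0002
finger_force: 0.0
```

{"api": "send_rows", "payload": {
  "commands": [
    [0, 0, -25, 0],
    [0, 0, -25, 0],
    [0, 0, -25, 0],
    [0, 0, -25, 0],
    [0, 0, -25, 0]
  ],
  "jaw": 0.3
}}

```text
t: 18.55
tcp_pos: [0.4865, -0.3325, 0.2764]
tcp_rot: [0.001, 0.346, 0.938, -0.0]
ft_force: [0.1, -0.4, -0.6]
finger_gap: 0.0597
finger_force: 0.0
```

{"api": "send_rows", "payload": {
  "commands": [
    [0, 20, 0, 8.2],
    [3, 21, 0, 8.2],
    [6, 20, 0, 8.2],
    [9, 19, 0, 8.2],
    [11, 17, 0, 8.2]
  ]
}}

```text
t: 19.05
tcp_pos: [0.554, -0.2528, 0.2753]
tcp_rot: [0.001, 0.655, 0.756, 0.001]
ft_force: [-0.7, -0.2, -0.7]
finger_gap: 0.0596
finger_force: 0.0
```

{"api": "send_rows", "payload": {
  "commands": [
    [0, 0, 0, 8.2],
    [0, 0, 0, 8.2],
    [0, 0, 0, 8.2],
    [0, 0, 0, 8.2],
    [0, 0, 0, 8.2]
  ]
}}

```text
t: 19.55
tcp_pos: [0.5534, -0.2535, 0.2752]
tcp_rot: [0.001, 0.878, 0.479, 0.001]
ft_force: [-0.0, -0.2, -0.2]
finger_gap: 0.0596
finger_force: 0.0
```

{"api": "send_rows", "payload": {
  "commands": [
    [0, 0, 0, 8],
    [0, 0, 0, 0],
    [0, 0, 0, 0]
  ]
}}

```text
t: 19.85
tcp_pos: [0.5531, -0.2534, 0.275]
tcp_rot: [0.001, 0.907, 0.42, 0.001]
ft_force: [0.4, -0.0, 0.2]
finger_gap: 0.06
finger_force: 0.0
```

```bash
python3 - <<'E'
from h import *
st,im,c=wshot("w8.png"); print(st["qpos"].round(2),st["tcp_pos"],st["finger_gap"])
s=imaging.read_camera("side"); d=imaging.read_camera("scene"); save(s,"side8.png"); save(d,"scene8.png")
for n in ["wrist","side","scene"]:
    for r in spotter.spot_in(n,"ball")[:2]: print(n,r["conf"],np.array(r["rect"])*[640,480,640,480])
print(proj(c,[.633,-.318,.21]))
go([.633,-.318,.28],st)
E
```

```text
[ 0.28  0.55  0.16  1.62 -0.1   0.98 -0.23] [ 0.55313418 -0.25339898  0.27497202] 0.05997418436784419
wrist 0.67 [505.28  299.856  90.496  96.72 ]
side 0.56 [305.92  217.488  38.912  16.608]
(np.float64(515.9360792180427), np.float64(274.5740140739487))
 [  2.4 102.7  -4.9] yaw of tool x 49.71
```

{"api": "send_rows", "payload": {
  "commands": [
    [0, 20, 0, 0],
    [0, 25, 0, 0],
    [1, 25, 0, 0],
    [1, 20, 0, 0],
    [0, 13, 0, 0]
  ]
}}

```text
t: 20.65
tcp_pos: [0.6332, -0.32, 0.2742]
tcp_rot: [0.0, 0.908, 0.419, 0.0]
ft_force: [-0.2, 0.3, 0.4]
finger_gap: 0.0598
finger_force: 0.0
```

{"api": "send_rows", "payload": {
  "commands": [
    [0, 0, 0, 0],
    [0, 0, 0, 0],
    [0, 0, 0, 0]
  ]
}}

```text
t: 20.95
tcp_pos: [0.6317, -0.3183, 0.2746]
tcp_rot: [-0.0, 0.908, 0.419, -0.0]
ft_force: [0.4, -0.2, -0.1]
finger_gap: 0.0596
finger_force: 0.0
```

```bash
python3 - <<'E'
from h import *
st,im,c=wshot("w9.png"); t=st["tcp_pos"]; print(t)
print("ball pred",proj(c,[.633,-.318,.211]),"undertcp",proj(c,[t[0],t[1],.211]))
for r in spotter.spot_in("wrist","ball")[:2]: print(r["conf"],np.array(r["rect"])*[640,480,640,480])
g=cv2.cvtColor(im,cv2.COLOR_RGB2GRAY)
h=cv2.HoughCircles(cv2.GaussianBlur(g,(5,5),0)[180:400,220:420],cv2.HOUGH_GRADIENT,1,20,param1=80,param2=18,minRadius=17,maxRadius=32)
print(None if h is None else (h[0][:5]+[220,180,0]))
cv2.imwrite("pics/w9c.png",cv2.resize(im[180:420,190:450,::-1],None,fx=2.3,fy=2.3))
E
```

```text
[ 0.63173653 -0.31831095  0.27463151]
ball pred (np.float64(318.5448238540876), np.float64(278.12366977821307)) undertcp (np.float64(317.05442165668876), np.float64(280.0440991077108))
0.82 [323.968 301.584  45.696  95.616]
[[323.5 276.5  23.5]]
```

View pics/w9c.png

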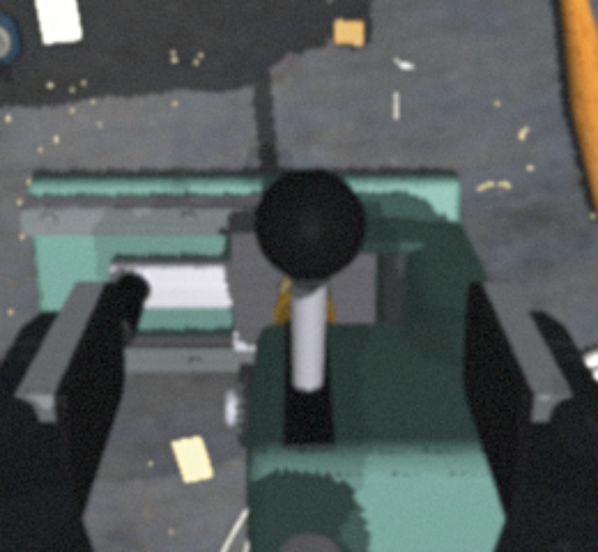

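Ball at (324,276), centred between open fingers after a shift of +3.5 mm tool y, +1.8 mm tool x; carrier appears home.

{"api": "send_rows", "payload": {
  "commands": [
    [1.8, 3.5, 5, 0],
    [0, 0, 15, 0],
    [0, 0, 15, 0],
    [0, 0, 15, 0],
    [0, 0, 8, 0]
  ]
}}

```text
t: 21.55
tcp_pos: [0.6353, -0.3192, 0.2142]
tcp_rot: [-0.001, 0.908, 0.419, -0.001]
ft_force: [-0.5, 0.5, 1.1]
finger_gap: 0.0596
finger_force: 0.0
```

{"api": "send_rows", "payload": {
  "commands": [
    [0, 0, 0, 0],
    [0, 0, 0, 0]
  ]
}}

```text
t: 21.75
tcp_pos: [0.6363, -0.32, 0.2166]
tcp_rot: [0.0, 0.908, 0.419, 0.0]
ft_force: [0.4, 0.3, 0.4]
finger_gap: 0.0599
finger_force: 0.0
```

{"api": "send_rows", "payload": {
  "commands": [
    [0, 0, 0, 0],
    [0, 0, 0, 0],
    [0, 0, 0, 0],
    [0, 0, 0, 0],
    [0, 0, 0, 0]
  ],
  "jaw": 1,
  "force": 40
}}

```text
t: 22.25
tcp_pos: [0.6361, -0.3189, 0.2168]
tcp_rot: [-0.001, 0.908, 0.419, 0.0]
ft_force: [-1.6, 3.2, 1.7]
finger_gap: 0.023
finger_force: 39.1
```

{"api": "send_rows", "payload": {
  "commands": [
    [0, 0, 0, 0],
    [0, 0, 0, 0]
  ]
}}

```text
t: 22.45
tcp_pos: [0.6362, -0.3189, 0.2166]
tcp_rot: [-0.001, 0.908, 0.419, 0.0]
ft_force: [-2.7, 3.9, 2.4]
finger_gap: 0.023
finger_force: 39.1
```

{"api": "send_rows", "payload": {
  "commands": [
    [2.8, 0, 4.5, 0],
    [2.8, 0, 4.4, 0],
    [2.4, 0, 4.7, 0],
    [2.3, 0, 4.7, 0],
    [1.9, 0, 4.9, 0]
  ]
}}

```text
t: 22.95
tcp_pos: [0.6439, -0.3098, 0.1933]
tcp_rot: [-0.001, 0.908, 0.419, -0.0]
ft_force: [-2.7, 4.6, 3.6]
finger_gap: 0.0224
finger_force: 39.7
```

{"api": "send_rows", "payload": {
  "commands": [
    [1.8, 0, 4.9, 0],
    [1.4, 0, 5, 0],
    [1.3, 0, 5.1, 0],
    [0.9, 0, 5.2, 0],
    [0.8, 0, 5.2, 0]
  ]
}}

```text
t: 23.45
tcp_pos: [0.6478, -0.3051, 0.1678]
tcp_rot: [-0.001, 0.908, 0.419, -0.0]
ft_force: [-3.3, 4.1, 2.7]
finger_gap: 0.0228
finger_force: 40.7
```

{"api": "send_rows", "payload": {
  "commands": [
    [0.4, 0, 5.2, 0],
    [0.2, 0, 5.2, 0],
    [0, 0, 0, 0],
    [0, 0, 0, 0]
  ]
}}

```text
t: 23.85
tcp_pos: [0.6482, -0.3047, 0.1576]
tcp_rot: [-0.001, 0.908, 0.419, -0.0]
ft_force: [-2.1, 4.8, 3.0]
finger_gap: 0.0225
finger_force: 41.2
```

{"api": "send_rows", "payload": {
  "commands": [
    [0, 0, 3, 0],
    [-0.3, 0, 4, 0],
    [-0.4, 0, 4, 0],
    [-0.5, 0, 4, 0],
    [-0.7, 0, 4, 0]
  ]
}}

```text
t: 24.35
tcp_pos: [0.6472, -0.3059, 0.1391]
tcp_rot: [-0.001, 0.908, 0.419, 0.0]
ft_force: [-3.1, 5.0, 5.1]
finger_gap: 0.0229
finger_force: 42.2
```

{"api": "send_rows", "payload": {
  "commands": [
    [-0.8, 0, 3, 0],
    [-0.7, 0, 3, 0],
    [-0.6, 0, 2, 0],
    [0, 0, 0, 0],
    [0, 0, 0, 0]
  ]
}}

```text
t: 24.85
tcp_pos: [0.6459, -0.3074, 0.1312]
tcp_rot: [-0.001, 0.908, 0.419, 0.0]
ft_force: [-2.3, 5.1, 5.4]
finger_gap: 0.0232
finger_force: 42.9
```

```bash
python3 - <<'E'
from h import *
s=imaging.read_camera("scene"); d=imaging.read_camera("side"); w=imaging.read_camera("wrist")
for n,i in [("scene9",s),("side9",d),("wrist9",w)]: save(i,n+".png")
for n in ["scene","side"]:
  for q in ["press","pointer"]:
    for r in spotter.spot_in(n,q)[:2]: print(n,q,r["conf"],(np.array(r["rect"])*[640,480,640,480]).round())
# where gauge projects: tip ~ .255 above, ram sunk 20mm
for n in ["scene","side"]: print(n,proj(cam(n),[.555,-.391,.225]))
print(readout.read_state()["tcp_pos"])
E
```

```text
scene press 0.66 [379. 214.  17.  57.]
side press 0.58 [337. 242. 110. 143.]
scene (np.float64(366.501101872101), np.float64(211.47715269479423))
side (np.float64(341.9263205999199), np.float64(192.90239994739235))
[ 0.64591031 -0.30744303  0.13130524]
```

{"api": "send_rows", "payload": {
  "commands": [
    [-0.5, 0, 2, 0],
    [-0.6, 0, 2, 0],
    [0, 0, 0, 0],
    [0, 0, 0, 0],
    [0, 0, 0, 0]
  ]
}}

```text
t: 25.7
tcp_pos: [0.6453, -0.3082, 0.1274]
tcp_rot: [-0.001, 0.908, 0.419, 0.0]
ft_force: [-3.1, 6.3, 5.6]
finger_gap: 0.0226
finger_force: 43.1
```

```bash
python3 - <<'E'
from h import *
s=imaging.read_camera("side"); save(s,"side10.png")
o=cv2.imread("pics/side0.png")[:,:,::-1]
def cls(im,r0,c0,h,w):
    for r in range(r0,r0+h):
        l=""
        for c in range(c0,c0+w):
            R_,G,B=map(int,im[r,c])
            l+="R" if R_>G+40 and R_>B+40 else "g" if G>R_+25 and G>B+8 else "W" if min(R_,G,B)>150 else "o" if min(R_,G,B)>90 else "."
        print(r,l)
cls(o,160,322,32,32); print(); cls(s,170,322,36,36)
print(readout.read_state()["tcp_pos"])
E
```

```text
160 WWWWWWWWWWWWWWWWWWWWWWWWWWWWWWWW
161 WWWWWWWWWWWWWWWWWWWWWWWWWWWWWWWW
162 WWWWWWWWWWWWWWWWWWWWWWWWWWWWWWWW
163 WWWWWWWWWWWWWooooWWWWWWWWWWWWWWW
164 WWWWWWWWWWWoggggggooWWWWWWWWWWWW
165 WWWWWWWWWWggggggggggoWWWWWWWWWWW
166 WWWWWWWWWWggggggggggoWWWWWWWWWWW
167 WWWWWWWWWWWgWWWWWWggWWWWWWWWWWWW
168 WWWWWWWWWWWWWWWWWWWWWWWWWWWWWWWW
169 WWWWWWWWWWWWWWWWWWWWWWWWWWWWWWWW
170 WWWoWWWWWWWWWWWWWWWWWWRRoWWWWWWW
171 WWooWWWWWWWWWWWWWWWWWWRRRWWWWWWW
172 WWooWWWWWWWWWWWWWWWWWWRRRWWWWWWW
173 WWooWWWWWWWWWWWWWWWWWWRRRRWWWWWW
174 WWooWWWWWWWWWWWWoWWWWWWRRWWWWWWW
175 WWooWWWWWWWWWWWooWWWWWWWWWWWWWWW
176 WWoooWWWWWWWWWRooWWWWWWWWWWWWWWW
177 WWoooWWWWWWWRRWoWWWWWWWWWWWWWWWW
178 WWoooWWWWWWRRWWWWWWWWWWWWWWWWWWo
179 WWWooWWWWWRWWWWWWWWWWWWWWWWWWWoo
180 WWWoooWWWRWWWWWWWWWWWWWWWWWWoooo
181 WWWooooWWWWWWWWWWWWWWWWWWWWooooo
182 WWWWoooWWWWWWWWWWWWWWWWWWWWooooo
183 WWWWWoooWWWWWWWWWWWWWWWWWWoooooo
184 WWWWWo.ooWWWWWWWWWWWWWWWWooooooo
185 WWWWWoo.ooWWWWWWWWWWWWWWoooooooo
186 WWWWWoo..ooWWWWWWWWWWWWooooooooo
187 WWWoogooo.oooWWWWWWWWWoooooooooo
188 ooogggooooo.oooooooooooooooooooo
189 oggggggooooo.oooooooooo
[... 898 characters left out ...]
oooooo
190 ggo..ooWWWWWWWWWWWWWWWWWWWoooooooooo
191 ogoo..ooWWWWWWWWWWWWWWWWWWoooooooooo
192 gggo...ooWWWWWWWWWWWWWWWWooooooooooo
193 goggo...ooWWWWWWWWWWWWWWoooooooooooo
194 ggogoo...ooWWWWWWWWWWWWooooooooooooo
195 gogggoo...oooWWWWWWWWWoooooooooooooo
196 gggggogoo..oooooWWWooooooooooooooooo
197 gggggggooooo.ooooooooooooooooooooooo
198 ggggggggoooooooooooo...ooooooooooooo
199 oooogoooooooooooooo.....oooooooooooo
200 ooooooo....oooooooo......ooooooooooo
201 oooo.......oooooooo........ooooooooo
202 ooo........oooooooo........ooooo....
203 oo..........oooooo.........oooo.....
204 oo...........oooo...........o.......
205 oo..................................
[ 0.64533763 -0.30814816  0.12737621]
```

Gauge pixels: needle sits in the left part of the green arc (≈1.7 rad); go about 4 mm further.

{"api": "send_rows", "payload": {
  "commands": [
    [-0.6, 0, 2, 0],
    [-0.7, 0, 2, 0],
    [0, 0, 0, 0],
    [0, 0, 0, 0],
    [0, 0, 0, 0]
  ]
}}

```text
t: 26.25
tcp_pos: [0.6444, -0.3092, 0.1234]
tcp_rot: [-0.001, 0.908, 0.419, 0.0]
ft_force: [-2.4, 6.4, 6.3]
finger_gap: 0.0228
finger_force: 43.4
```

{"api": "send_rows", "payload": {
  "commands": [
    [0, 0, 0, 0],
    [0, 0, 0, 0],
    [0, 0, 0, 0],
    [0, 0, 0, 0],
    [0, 0, 0, 0]
  ]
}}

```text
t: 26.75
tcp_pos: [0.6444, -0.3092, 0.1234]
tcp_rot: [-0.001, 0.908, 0.419, 0.0]
ft_force: [-2.9, 5.3, 6.7]
finger_gap: 0.0231
finger_force: 43.4
```

```bash
python3 - <<'E'
from h import *
s=imaging.read_camera("side"); save(s,"side11.png")
for r in range(170,192):
    l=""
    for c in range(324,350):
        R_,G,B=map(int,s[r,c]); l+="R" if R_>G+25 and R_>B+25 else "g" if G>R_+25 and G>B+8 else "W" if min(R_,G,B)>165 else "o"
    print(r,l)
E
```

```text
170 WWWWWWWWWWWWWWWWWWWWWWWWWW
171 WWWWWWWWWWWWWWWWWWWWWWWWWW
172 WWWWWWWWWWooooooWWWWWWWWWW
173 WWWWWWWWooogggggooWWWWWWWW
174 WWWWWWooogooggggggoWWWWWWW
175 WWWWWWWoggooogggggoWWWWWWW
176 WWWoWWWWoooRoWWooWWWWWWWWW
177 WWooWWWWWooRRWWWWWWWWWWWWW
178 WoooWWWWWWoRRWWWWWWWRRWWWW
179 oooWWWWWWWWRRWWWWWWRRRRWWW
180 oooWWWWWWWWWRRWWWWWRRRRWWW
181 oooWWWWWWWWWRRWWWWWRRRRRWo
182 oooWWWWWWWWWWRWWWWWWRRRRoo
183 oooWWWWWWWWWWooWWWWWRRRRoo
184 oooWWWWWWWWWWooWWWWWWWWWoo
185 oooWWWWWWWWWWooWWWWWWWWWWo
186 oooWWWWWWWWWWWWWWWWWWWWWWo
187 ooooWWWWWWWWWWWWWWWWWWWWWo
188 ooooWWWWWWWWWWWWWWWWWWWWWo
189 oooooWWWWWWWWWWWWWWWWWWWWo
190 oooooWWWWWWWWWWWWWWWWWWWoo
191 ooooooWWWWWWWWWWWWWWWWWWoo
```

```bash
python3 -c "
from rig import job_done
print(job_done())"
```

```text
the job is handed in; nothing more can be done
None
```

I handed the job in with the gold ring in the carrier's recess, the carrier pushed against its stop, and the gripper holding the lever down; the side camera shows the gauge needle just left of mid-green (about 1.95 rad). No pass or fail result came back.

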